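# Turn the medicine row end for end

### The job

Move the four amber bottles from the timber rack to the empty grey rack, one to a pocket and in reverse order: the bottle nearest the finger loop of the timber rack goes into the grey rack's pocket farthest from its own loop, the next one beside it, and so on, so that the bottle at the plain end of the timber rack ends up beside the grey rack's loop. Keep the bottles upright, set each one down in its pocket instead of dropping it, and leave all four standing flat in their pockets.

Things in the scene. Friction and masses are not known exactly. Their poses are not given: they have to be found in the camera images.
- old_rack: Low timber rack on the ledge, fixed, 244 long (its x) x 70 wide (its y), a 6 thick floor with 14 high rails along both long sides and open ends; four cork pads lie in a row on it at x = -90, -30, +30, +90. Origin: centre of its underside, on the ledge; z up. A wire finger loop sticks out 32 beyond its -x end, the end nearer the robot, 12 high; the other end is plain.
- new_rack: Low grey plastic rack on the ledge, fixed, empty at the start, 244 long (its x) x 64 wide (its y) x 14 high over its rims; three cross walls part it into four square pockets in a row, centred at x = -90, -30, +30, +90 and y = 0, each about 56 x 56 inside, walls 4 thick, pocket floor 4 above the ledge. Origin: centre of its underside, on the ledge; z up. A finger loop sticks out 32 beyond its -x end, the end nearer the robot, 12 high; the other end is plain.
- bottle_tall: Tall round amber bottle with black twist cap, 86 high: body diameter 36 with straight sides up to height 60, then a shoulder and a cap of diameter 28 from height 70 to 86. Sizes in mm, about 110 g, loose. Origin: centre of its underside; z up along its axis. Starts upright on a cork pad in the timber rack, its underside 10 above the ledge.
- bottle_squat: Squat round amber jar with wide black cap, 56 high: body diameter 40 with straight sides up to height 38, cap of diameter 36 from height 44 to 56. Sizes in mm, about 90 g, loose. Origin: centre of its underside; z up along its axis. Starts upright on a cork pad in the timber rack, its underside 10 above the ledge.
- bottle_square: Square amber bottle, 73 high: body 32 x 32 with flat sides (square to its x and y axes) up to height 55, black cap of diameter 25 from height 60 to 73. Sizes in mm, about 100 g, loose. Origin: centre of its underside; z up along its axis. Starts upright on a cork pad in the timber rack, its underside 10 above the ledge.
- bottle_dropper: Slim round amber dropper bottle, 86 high: body diameter 32 with straight sides up to height 48, black collar of diameter 22 from height 54 to 66, rubber bulb above it. Sizes in mm, about 70 g, loose. Origin: centre of its underside; z up along its axis. Starts upright on a cork pad in the timber rack, its underside 10 above the ledge.
- pad_tall: Round cork pad, diameter 54, 4 thick, fixed in the timber rack: the one on which the tall bottle stands at the start (all four pads look alike). Origin: centre of its underside, 6 above the ledge. It stays there, so it shows that bottle's starting place.
- pad_squat: Round cork pad, diameter 54, 4 thick, fixed in the timber rack: the one on which the squat bottle stands at the start (all four pads look alike). Origin: centre of its underside, 6 above the ledge. It stays there, so it shows that bottle's starting place.
- pad_square: Round cork pad, diameter 54, 4 thick, fixed in the timber rack: the one on which the square bottle stands at the start (all four pads look alike). Origin: centre of its underside, 6 above the ledge. It stays there, so it shows that bottle's starting place.
- pad_dropper: Round cork pad, diameter 54, 4 thick, fixed in the timber rack: the one on which the dropper bottle stands at the start (all four pads look alike). Origin: centre of its underside, 6 above the ledge. It stays there, so it shows that bottle's starting place.
Mind the look-alikes: they are no part of the job. What is shaped like the bottle_tall but green, purple or yellow is not meant.

How it is judged:
At the end, for the whole second after the job is handed in: All four bottles stand released and at rest in the grey rack in reverse order (start at x = -90, -30, 30, 90 mm of the timber rack: pocket at 90, 30, -30, -90), upright within 0.1 rad, within 12 mm of the pocket centre along and across the rack, underside within 4 mm of its floor (((x of pad_tall in the frame of old_rack between -0.11 and -0.07 m and x of bottle_tall in the frame of new_rack between 0.078 and 0.102 m) or (x of pad_tall in the frame of old_rack between -0.05 and -0.01 m and x of bottle_tall in the frame of new_rack between 0.018 and 0.042 m) or (x of pad_tall in the frame of old_rack between 0.01 and 0.05 m and x of bottle_tall in the frame of new_rack between -0.042 and -0.018 m) or (x of pad_tall in the frame of old_rack between 0.07 and 0.11 m and x of bottle_tall in the frame of new_rack between -0.102 and -0.078 m)) and y of bottle_tall in the frame of new_rack between -0.012 and 0.012 m and z of bottle_tall in the frame of new_rack between 0 and 0.008 m and angle between each of bottle_tall, bottle_squat, bottle_square, bottle_dropper's own z axis and vertical below 0.1 rad and linear speed of each of bottle_tall, bottle_squat, bottle_square, bottle_dropper below 0.02 m/s and angular speed of each of bottle_tall, bottle_squat, bottle_square, bottle_dropper below 0.2 rad/s and contact force between each of bottle_tall, bottle_squat, bottle_square, bottle_dropper and the fingers below 0.1 N and ((x of pad_squat in the frame of old_rack between -0.11 and -0.07 m and x of bottle_squat in the frame of new_rack between 0.078 and 0.102 m) or (x of pad_squat in the frame of old_rack between -0.05 and -0.01 m and x of bottle_squat in the frame of new_rack between 0.018 and 0.042 m) or (x of pad_squat in the frame of old_rack between 0.01 and 0.05 m and x of bottle_squat in the frame of new_rack between -0.042 and -0.018 m) or (x of pad_squat in the frame of old_rack between 0.07 and 0.11 m and x of bottle_squat in the frame of new_rack between -0.102 and -0.078 m)) and y of bottle_squat in the frame of new_rack between -0.012 and 0.012 m and z of bottle_squat in the frame of new_rack between 0 and 0.008 m and ((x of pad_square in the frame of old_rack between -0.11 and -0.07 m and x of bottle_square in the frame of new_rack between 0.078 and 0.102 m) or (x of pad_square in the frame of old_rack between -0.05 and -0.01 m and x of bottle_square in the frame of new_rack between 0.018 and 0.042 m) or (x of pad_square in the frame of old_rack between 0.01 and 0.05 m and x of bottle_square in the frame of new_rack between -0.042 and -0.018 m) or (x of pad_square in the frame of old_rack between 0.07 and 0.11 m and x of bottle_square in the frame of new_rack between -0.102 and -0.078 m)) and y of bottle_square in the frame of new_rack between -0.012 and 0.012 m and z of bottle_square in the frame of new_rack between 0 and 0.008 m and ((x of pad_dropper in the frame of old_rack between -0.11 and -0.07 m and x of bottle_dropper in the frame of new_rack between 0.078 and 0.102 m) or (x of pad_dropper in the frame of old_rack between -0.05 and -0.01 m and x of bottle_dropper in the frame of new_rack between 0.018 and 0.042 m) or (x of pad_dropper in the frame of old_rack between 0.01 and 0.05 m and x of bottle_dropper in the frame of new_rack between -0.042 and -0.018 m) or (x of pad_dropper in the frame of old_rack between 0.07 and 0.11 m and x of bottle_dropper in the frame of new_rack between -0.102 and -0.078 m)) and y of bottle_dropper in the frame of new_rack between -0.012 and 0.012 m and z of bottle_dropper in the frame of new_rack between 0 and 0.008 m); the robot touches nothing.
It fails at once if a bottle is tipped by more than 0.7 rad (angle between any of bottle_tall, bottle_squat, bottle_square, bottle_dropper's own z axis and vertical above 0.7 rad).
It fails at once if a bottle is dropped: its underside is more than 45 mm above the ledge while no finger touches it ((height (world z) of bottle_tall above 0.045 m and contact force between bottle_tall and the fingers below 0.02 N) or (height (world z) of bottle_squat above 0.045 m and contact force between bottle_squat and the fingers below 0.02 N) or (height (world z) of bottle_square above 0.045 m and contact force between bottle_square and the fingers below 0.02 N) or (height (world z) of bottle_dropper above 0.045 m and contact force between bottle_dropper and the fingers below 0.02 N)).
It also fails if it takes over 99 s, if anything falls off the work surface, if the arm or the gripper's body presses on something with over 40 N, if the wrist force passes 120 N, or if a joint passes its speed limit or range.

### The arm

A 6-joint arm with a two-finger parallel gripper is mounted at the origin on the work surface. World frame = base frame: x ahead of the robot, y to its left, z up, the work surface at z = 0. Lengths are in m, angles in rad, forces in N, time in s.
With the tool pointing down it reaches from about 0.375 to 0.975 m from the base axis. Payload 3.8 kg.
Tool frame: the origin (TCP) lies at the very end of the fingers, on their centre line; the grasp point (between the pads) lies 19 mm behind it; z points along the fingers, y is the line along which they close (so a half turn about z gives the same grasp; the last joint's range is limited). The gripper opens to 85 mm and grips with 20 to 120 N. Pads are 22 mm wide; open, the fingers measure 114 mm over their backs; the gripper's body (76 mm by 85 mm) begins 54 mm behind the grasp point. The pads swing forward as they close: fully open they stand 13 mm farther back than shut.
Start: joints at [1.247, 0.264, 1.604, -0, 1.274, -0.037], TCP at [0.191, 0.647, 0.231] pointing down, gripper open.
Joint ranges: [-2.63, 2.63], [-0.94, 2.18], [0.31, 2.57], [-1.31, 4.45], [0, 2.66], [-2.55, 2.55]. Speed limits (rad/s): [2.57, 2.57, 3.14, 3.14, 3.14, 3.14].

### API

Orientations are given as a 3x3 rotation matrix whose columns are the frame's x, y, z axes.
In Python, from workcell import r gives the robot as it stands. Calls block until the motion is done:
- r.movep(position, orientation): joint-space move of the TCP to a pose.
- r.move_linear(position, attitude=None, max_speed=0.15, contact_N=None): straight line of the TCP; attitude=None keeps the orientation; max_speed is the mean speed in m/s. With contact_N (N) it stops when the force on the tool has changed by that much, and returns True; else False.
- r.move_joints(angles): joint-space move.
- r.set_gripper(opening, effort=None): finger opening in m; effort is the grip in N (None keeps the last); returns when the fingers have stopped.
- r.hold(seconds).
- r.solve_ik(position, orientation): joint angles nearest the present ones, or None.
- r.snapshot(name): name is "scene" or "top"; returns a dict with "frame" (480x640x3 uint8, red, green, blue), "z_map" (480x640 float32, m along the optical axis (not along the pixel's ray), 0 where there is no reading), "vertical_fov" (degrees; the focal length in pixels is half the picture's height over the tangent of half this angle, whatever the lens; pixels are square), "cx", "cy" (the principal point, pixels), "k1" (the pictures are not rectified: a ray, as slopes to the right and down, at radius r is drawn at 1 + k1 r^2 times it, then the intrinsics apply), "world_to_cam" (4x4, takes a point from world to camera coordinates). Camera axes: x right, y down, z forward; pixel columns grow to the right and rows downward; lengths in m; the calibration is good to about 2 mm. A picture is of the moment at which its call begins.
A pose or a line that the arm cannot do raises r.PlanningError and nothing moves.
- r.sign_off(): hands the job in; it is judged then, once.
Readings, each from a call of its own:
- r.current_t(): time.
- r.current_q(): joint angles.
- r.current_qvel(): joint speeds.
- r.current_effort(): joint torques, N m.
- r.current_tool_pos(): TCP position.
- r.current_tool_rot(): TCP orientation.
- r.current_force(): force on the tool from outside, world axes, zero at the start.
- r.current_wrist_torque(): the same for the moment, N m.
- r.current_opening(): finger opening in m.
- r.current_grasp_force(): force on a finger pad.
Only numpy, scipy, OpenCV 4.12 (cv2) and the standard library are available. Lean on these libraries where they do the work, as an engineer would, in place of code of your own. Each camera call takes 0.05 s, during which the arm holds its last target. There are 200 camera calls.

## Working session

There is one attempt and no reset: what is moved stays moved. The work goes in short steps, each a Python script; the robot and the scene stay as the last script left them, time stands still between calls to the robot, and variables do not carry over. Pictures are saved under pics/ and viewed, at most 14 in all, crops included, and the job is handed in when it is done.

```bash
mkdir -p pics; ls
cat > h.py <<'E'
import numpy as np, cv2, pickle
from workcell import r
def snap(n,tag):
    s=r.snapshot(n); cv2.imwrite(f'pics/{tag}.png',s['frame'][:,:,::-1]); pickle.dump(s,open(f'{tag}.pkl','wb')); return s
def load(tag): return pickle.load(open(f'{tag}.pkl','rb'))
def KD(s):
    f=240/np.tan(np.radians(s['vertical_fov'])/2)
    return np.array([[f,0,s['cx']],[0,f,s['cy']],[0,0,1.]])
def rays(s,uv):
    # invert radial model by fixed point
    K=KD(s); uv=np.asarray(uv,float).reshape(-1,2)
    d=(uv-[K[0,2],K[1,2]])/K[0,0]; p=d.copy()
    for _ in range(30): p=d/(1+s['k1']*(p**2).sum(1,keepdims=True))
    return np.c_[p,np.ones(len(p))]
def cloud(s):
    v,u=np.mgrid[:480,:640]; p=rays(s,np.c_[u.ravel(),v.ravel()])*s['z_map'].reshape(-1,1)
    T=np.linalg.inv(s['world_to_cam']); w=p@T[:3,:3].T+T[:3,3]; w[s['z_map'].ravel()==0]=np.nan
    return w.reshape(480,640,3)
def onplane(s,uv,z):
    T=np.linalg.inv(s['world_to_cam']); d=rays(s,uv)@T[:3,:3].T; o=T[:3,3]
    return o+d*((z-o[2])/d[:,2:3])
def project(s,P):
    P=np.asarray(P,float).reshape(-1,3); T=s['world_to_cam']; p=P@T[:3,:3].T+T[:3,3]; p=p[:,:2]/p[:,2:]
    return p*(1+s['k1']*(p**2).sum(1,keepdims=True))*KD(s)[0,0]+[s['cx'],s['cy']]
E
python3 - <<'E'
from h import *
for n in('scene','top'):
    s=snap(n,n+'0'); print(n,s['vertical_fov'],s['cx'],s['cy'],s['k1'],np.linalg.inv(s['world_to_cam']).round(3).tolist(),(s['z_map']==0).mean())
E
```

```text
pics
scene 46.01277330606694 316.29151052711626 246.05836234974956 -0.17465214241309027 [[0.731, 0.572, -0.371, 0.944], [0.682, -0.604, 0.412, -0.426], [0.012, -0.555, -0.832, 0.894], [0.0, 0.0, 0.0, 1.0]] 0.004306640625
top 42.885320095501264 323.9770716889017 233.66660644076762 0.057660785587345616 [[-0.021, -0.987, 0.157, 0.383], [-1.0, 0.018, -0.018, 0.016], [0.015, -0.157, -0.987, 0.994], [0.0, 0.0, 0.0, 1.0]] 0.0040885416666666665
```

View pics/scene0.png

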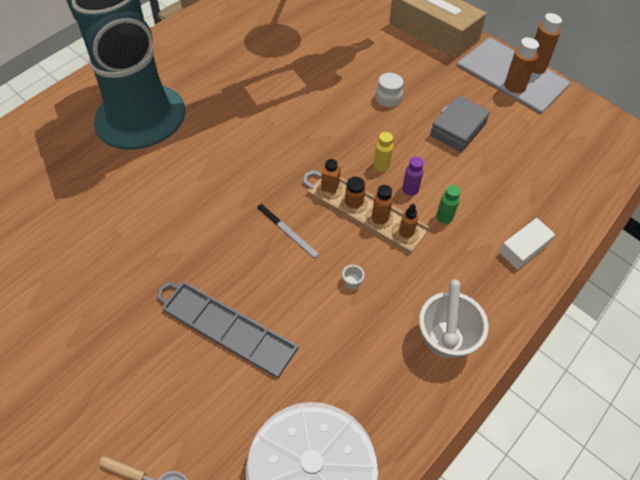

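View pics/top0.png

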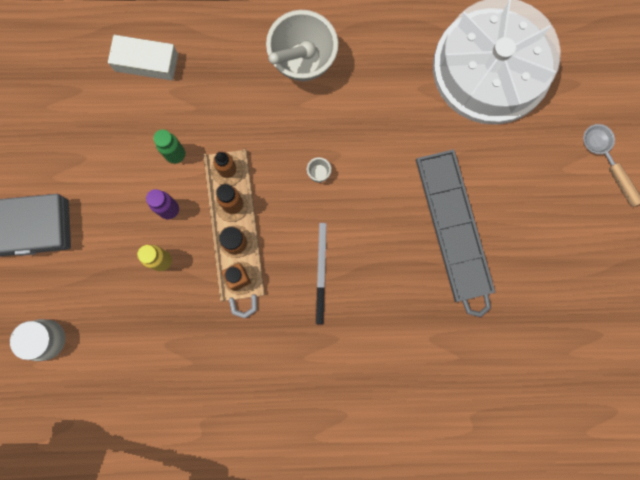

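The grey rack's loop is at about (477,307) in the top view and its four pockets are empty. The timber rack's loop is at about (243,307). From that loop outward stand the square (236,277), squat (232,240), tall (229,198) and dropper (224,164) bottles. The look-alikes at (165,145), (160,203) and (153,257) are not touched.

Run:
```python
from h import *
def tri(p,q,a,b):
    # least squares intersection of two rays
    A=np.zeros((3,3));v=np.zeros(3)
    res=[]
    for s,uv in((a,p),(b,q)):
        T=np.linalg.inv(s['world_to_cam']);d=rays(s,uv)[0]@T[:3,:3].T;d/=np.linalg.norm(d);M=np.eye(3)-np.outer(d,d);A+=M;v+=M@T[:3,3];res.append((M,T[:3,3]))
    x=np.linalg.solve(A,v); return x,max(np.linalg.norm(M@(x-o)) for M,o in res)
t=load('top0');s=load('scene0');ct=cloud(t);cs=cloud(s)
for n,p,q in [('new far L',(417,158),(278,375)),('new far R',(455,152),(297,348)),('new near R',(493,293),(184,285)),('new nearL',(458,300),(164,309)),
  ('old',(205,153),(426,230)),('old',(247,150),(414,248)),('capdrop',(221,157),(412,208)),('captall',(226,191),(384,189)),('capsquat',(232,237),(356,183)),('capsq',(234,273),(331,163))]:
    x,e=tri(p,q,t,s); print(n,x.round(4),round(e,4))
# depth-based
for nm,c in(('top',ct),('scene',cs)):
    g=(c[...,0]>.3)&(c[...,0]<.75)
    for lab,y0,y1 in(('new',-.35,-.12),('old',.05,.26)):
        m=g&(c[...,1]>y0)&(c[...,1]<y1)
        z=c[m][:,2]; print(nm,lab,'z pct',np.percentile(z,[2,25,50,75,90,97,99]).round(4))
im=np.hstack([cv2.resize(t['frame'][135:325,190:290],None,fx=3,fy=3,interpolation=cv2.INTER_CUBIC),cv2.resize(t['frame'][135:325,400:500],None,fx=3,fy=3,interpolation=cv2.INTER_CUBIC)])
cv2.imwrite('pics/crop1.png',im[:,:,::-1])
im=cv2.resize(s['frame'][140:260,290:440],None,fx=5,fy=5,interpolation=cv2.INTER_CUBIC)
cv2.imwrite('pics/crop2.png',im[:,:,::-1])
```

```text
new far L [ 0.6702 -0.1868 -0.0515] 0.0198
new far R [ 0.6706 -0.1941  0.0667] 0.021
new near R [ 0.4478 -0.2407  0.0606] 0.02
new nearL [ 0.421  -0.2454 -0.0534] 0.0182
old [0.678  0.1907 0.0055] 0.0023
old [0.685  0.1264 0.0163] 0.0061
capdrop [0.6509 0.1555 0.0828] 0.0015
captall [0.593  0.1446 0.0983] 0.0004
capsquat [0.5294 0.1411 0.0654] 0.0019
capsq [0.4716 0.1347 0.0834] 0.0008
top new z pct [-0.0033 -0.0007  0.0008  0.0027  0.0066  0.0209  0.0642]
top old z pct [-0.0033 -0.0007  0.0008  0.0036  0.0253  0.0825  0.0886]
scene new z pct [-0.0043 -0.0019 -0.0006  0.0011  0.0042  0.0134  0.0637]
scene old z pct [-0.0046 -0.002  -0.0003  0.0081  0.0557  0.0814  0.0876]
```

View pics/crop1.png

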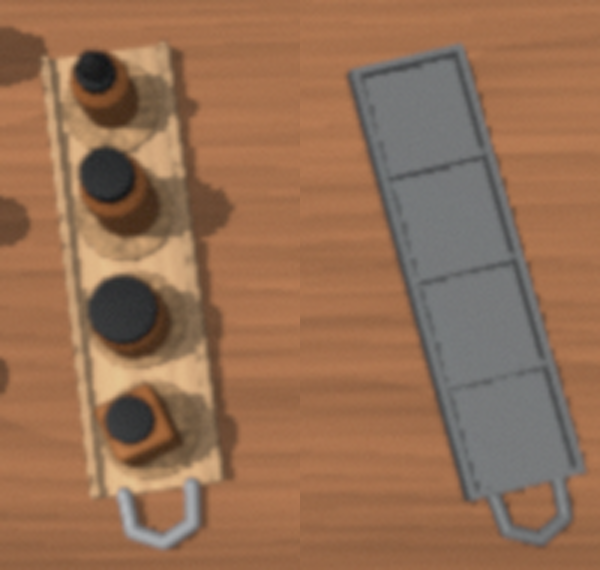

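View pics/crop2.png

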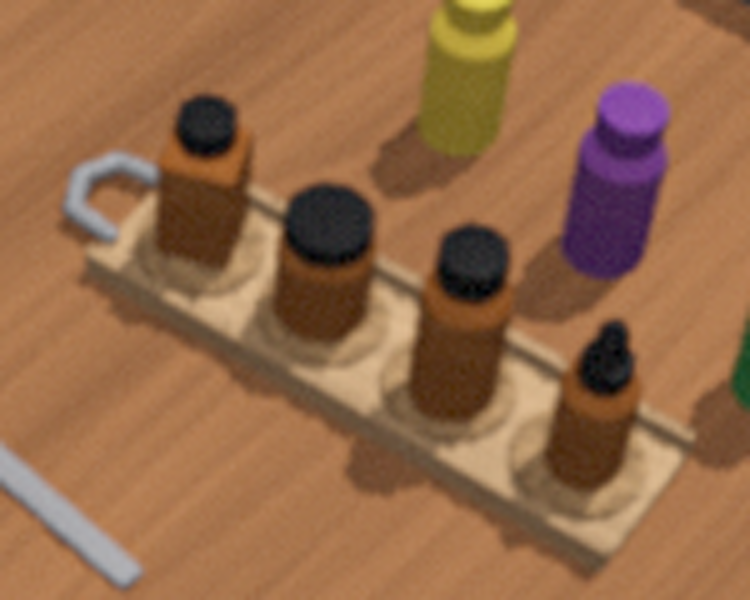

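```bash
cat > fit.py <<'E'
from h import *
from scipy.optimize import least_squares
t=load('top0');s=load('scene0')
def rackfit(W,obs):
    L=.244
    C={'f+':(L/2,W/2),'f-':(L/2,-W/2),'n-':(-L/2,-W/2),'n+':(-L/2,W/2)}
    def res(p):
        c,sn=np.cos(p[2]),np.sin(p[2]);o=[]
        for cam,k,uv in obs:
            x,y=C[k];o+=list((project(cam,[p[0]+c*x-sn*y,p[1]+sn*x+c*y,p[3]])[0]-uv))
        return o
    f=least_squares(res,[.55,-.2 if W<.07 else .15,0,.014],loss='soft_l1'); return f.x,np.array(f.fun).round(1)
new,e=rackfit(.064,[(t,'f+',(416.7,159)),(t,'f-',(454,150.3)),(t,'n-',(494.3,291.7)),(t,'n+',(456.7,301.3)),(s,'f+',(297,348)),(s,'f-',(278,375)),(s,'n+',(184,285)),(s,'n-',(164,309))])
print('new',new.round(4),e)
old,e=rackfit(.07,[(t,'f+',(204,155)),(t,'f-',(246,149.3)),(t,'n-',(264,295)),(t,'n+',(221,300.7)),(s,'f+',(428.4,227.4)),(s,'f-',(410.6,250.4)),(s,'n-',(307.6,190))])
print('old',old.round(4),e)
def rk(R,x,y=0): c,n=np.cos(R[2]),np.sin(R[2]); return np.array([R[0]+c*x-n*y,R[1]+n*x+c*y])
def inr(R,p): c,n=np.cos(R[2]),np.sin(R[2]); d=np.array(p[:2])-R[:2]; return np.array([c*d[0]+n*d[1],-n*d[0]+c*d[1]])
obs={'square':((233.3,275),(331.2,162.6)),'squat':((231,238.3),(355.6,183)),'tall':((225.7,193.3),(384.8,190)),'dropper':((221.7,158.3),(412.4,206))}
B={}
for n,(p,q) in obs.items():
    f=least_squares(lambda x:np.r_[project(t,x)[0]-p,project(s,x)[0]-q],[.55,.14,.08]); B[n]=f.x
    if __name__=='__main__': print(n,f.x.round(4),'in rack',inr(old,f.x).round(4),f.fun.round(1))
E
python3 fit.py
python3 - <<'E'
from h import *
t=load('top0');s=load('scene0')
a=cv2.resize(t['frame'][255:305,210:260],(400,400),interpolation=cv2.INTER_CUBIC);b=cv2.resize(s['frame'][155:205,305:355],(400,400),interpolation=cv2.INTER_CUBIC)
cv2.imwrite('pics/crop3.png',cv2.convertScaleAbs(np.hstack([a,b])[:,:,::-1],alpha=1.6))
E
```

```text
new [ 0.5526 -0.2171  0.2196  0.005 ] [-0.5 -0.4 -0.9 -0.5 -0.3  0.1 -1.  -0.2  0.1 -0.4 -1.1  3.3 -1.  -1.6
 -2.7  1.1]
old [0.5593 0.145  0.1187 0.0096] [-0.5 -0.8 -0.3 -0.4 -0.1 -0.2 -0.8  0.2 -0.5 -0.5 -1.   0.7 -1.9  0.7]
square [0.4691 0.1363 0.081 ] in rack [-0.0906  0.002 ] [-0.6 -0.5 -1.   0.2]
squat [0.5274 0.1425 0.0626] in rack [-0.0319  0.0013] [-0.6 -0.5 -1.   0.2]
tall [0.5917 0.1468 0.0917] in rack [ 0.0324 -0.0021] [-0.7 -0.6 -1.2  0.3]
dropper [0.6486 0.1548 0.0863] in rack [ 0.0898 -0.0009] [-1.4 -1.2 -2.1  0.6]
```

View pics/crop3.png

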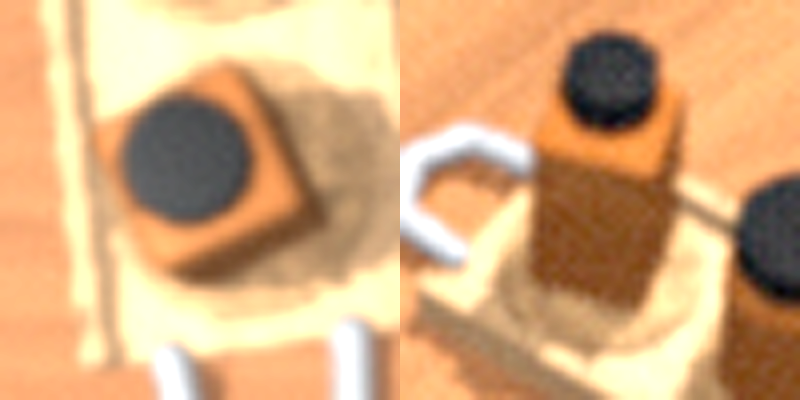

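The square bottle's top face has its corners at about (95,125), (235,62), (300,210) and (160,265) in the left crop, so it is yawed about +24° in the world, or 17° from the rack. The measured cap heights of 81, 63 and 92 mm fit the stated 83, 66 and 96 mm with the ledge at z≈0.

```bash
cat > pick.py <<'E'
import sys
from fit import *
def Rot(yaw):
    y=np.array([-np.sin(yaw),np.cos(yaw),0]);z=np.array([0,0,-1.]);return np.c_[np.cross(y,z),y,z]
def best(p,yaw):
    q=r.current_q();c=[]
    for k in(0,np.pi):
        j=r.solve_ik(p,Rot(yaw+k))
        if j is not None: c.append((np.abs(np.array(j)-q).max(),Rot(yaw+k)))
    return min(c,key=lambda a:a[0])[1]
S={'square':(-.09,.034,.419,.033),'squat':(-.03,.024,old[2],.041),'tall':(.03,.036,old[2],.037),'dropper':(.09,.034,old[2],.033)}
def go(n,H=.18):
    x,zg,yaw,w=S[n]
    b=(B[n][:2]+rk(old,x))/2
    R=best([*b,H],yaw); r.set_gripper(.085); r.movep([*b,H],R)
    print(n,'touch down',r.move_linear([*b,zg],max_speed=.12,contact_N=8),r.current_tool_pos().round(4))
    r.set_gripper(0,effort=30); print('grip',r.current_opening(),r.current_grasp_force())
    r.move_linear([*b,H],max_speed=.12); print('lifted',r.current_opening(),r.current_grasp_force(),r.current_force().round(2))
    p=rk(new,-x); R=best([*p,H],new[2]); r.movep([*p,H],R)
    r.move_linear([*p,zg+.004],max_speed=.12); r.hold(.2)
    c=r.move_linear([*p,zg-.010],max_speed=.02,contact_N=3); print('contact',c,r.current_tool_pos().round(4),'expect z',zg-.006)
    snap('scene',n+'_placed')
    r.set_gripper(w+.03); r.hold(.2); r.move_linear([*p,H],max_speed=.15); print('t',r.current_t())
for n in sys.argv[1:]: go(n)
if len(sys.argv)>1: snap('top','top_'+n); snap('scene','scene_'+n)
E
python3 pick.py square
```

```text
new [ 0.5526 -0.2171  0.2196  0.005 ] [-0.5 -0.4 -0.9 -0.5 -0.3  0.1 -1.  -0.2  0.1 -0.4 -1.1  3.3 -1.  -1.6
 -2.7  1.1]
old [0.5593 0.145  0.1187 0.0096] [-0.5 -0.8 -0.3 -0.4 -0.1 -0.2 -0.8  0.2 -0.5 -0.5 -1.   0.7 -1.9  0.7]
square touch down False [0.4704 0.1355 0.0348]
grip 0.03135216532839219 30.36842107772827
lifted 0.03200066549848535 29.898319244384766 [-0.18  0.02 -1.14]
contact True [ 0.6404 -0.1974  0.0283] expect z 0.028000000000000004
t 10.9583
```

Run:
```python
from h import *
t=load('top_square');s=load('scene_square')
a=cv2.resize(t['frame'][135:310,400:510],(377,600));b=cv2.resize(s['frame'][265:395,150:305],(423,355))
o=np.zeros((600,800,3),np.uint8);o[:,:377]=a;o[:355,377:]=b
cv2.imwrite('pics/c4.png',o[:,:,::-1])
```

```text
(no output)
```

View pics/c4.png

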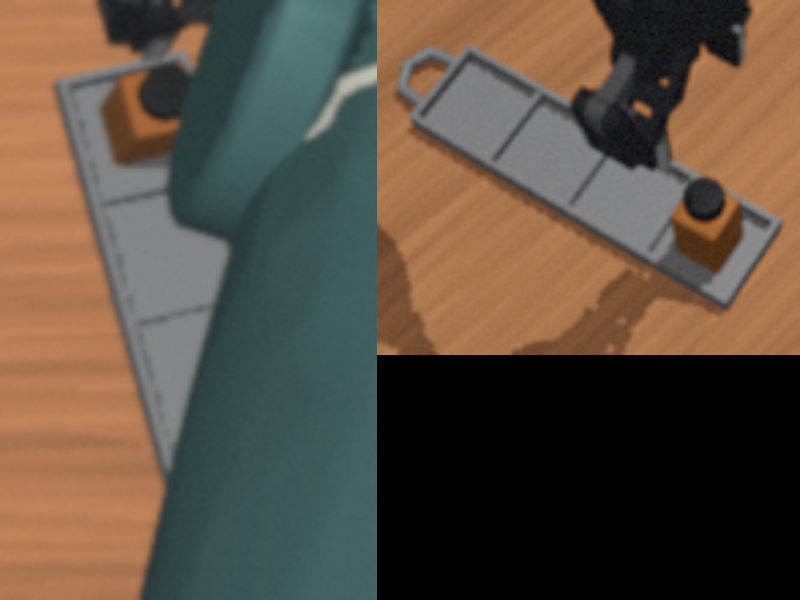

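The square bottle stands upright in the farthest pocket, with its cap at about (705,200) in the scene crop. I'll carry on with the other three.

```bash
python3 pick.py squat | tail -n +3
```

```text
old [0.5593 0.145  0.1187 0.0096] [-0.5 -0.8 -0.3 -0.4 -0.1 -0.2 -0.8  0.2 -0.5 -0.5 -1.   0.7 -1.9  0.7]
squat touch down False [0.5293 0.1422 0.0249]
grip 0.03912587075735281 30.51350511610508
lifted 0.038863843146577266 30.22877186536789 [ 0.05  0.46 -1.21]
contact True [ 0.5818 -0.2105  0.0186] expect z 0.018000000000000002
t 21.5167
```

```bash
python3 pick.py tall dropper | tail -n +4
python3 - <<'E'
from h import *
r.move_joints([1.247,.264,1.604,0,1.274,-.037]); snap('top','topF'); s=snap('scene','sceneF'); t=load('topF')
a=cv2.resize(t['frame'][135:310,400:510],(377,600));b=cv2.resize(s['frame'][265:395,150:305],(423,355))
o=np.zeros((600,800,3),np.uint8);o[:,:377]=a;o[:355,377:]=b
cv2.imwrite('pics/c5.png',o[:,:,::-1]); print(r.current_t())
E
```

```text
tall touch down False [0.5913 0.1479 0.037 ]
grip 0.03485030088789438 30.979992330103414
lifted 0.03472097315713117 30.7054539929959 [ 0.02 -0.24 -0.84]
contact True [ 0.5233 -0.2237  0.0304] expect z 0.03
t 31.725
dropper touch down False [0.6496 0.1554 0.0352]
grip 0.03053612173859914 30.13718858662287
lifted 0.031144213534736457 29.856585899105994 [ 0.22 -0.14 -0.2 ]
contact True [ 0.4647 -0.2367  0.0284] expect z 0.028000000000000004
t 42.2833
45.725
```

View pics/c5.png

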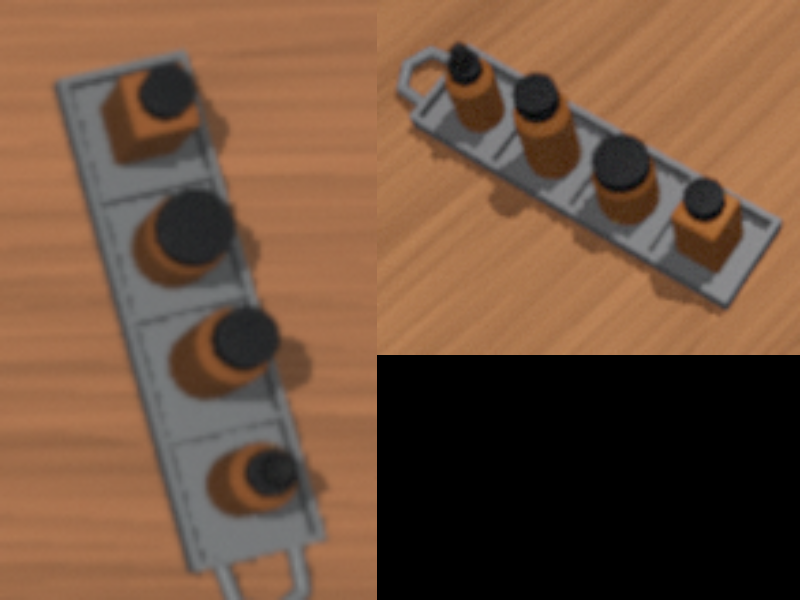

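All four bottles stand in their pockets in the order dropper, tall, squat, square from the loop. I'll check that they are centred before handing in.

Run:
```python
from fit import *
for n,x,p,q in[('square',.09,(167,91),(705,195)),('squat',.03,(195,227),(621,160)),('tall',-.03,(245,338),(538,92)),('dropper',-.09,(272,470),(461,55))]:
    p=np.array(p)/3.4286+[400,135];q=(np.array(q)-[377,0])/2.73+[150,265]
    f=least_squares(lambda x:np.r_[project(t,x)[0]-p,project(s,x)[0]-q],[.55,-.2,.08]); d=inr(new,f.x);print(n,'dx,dy mm',((d-[x,0])*1e3).round(1),'z',f.x[2].round(3),f.fun.round(1))
```

```text
new [ 0.5526 -0.2171  0.2196  0.005 ] [-0.5 -0.4 -0.9 -0.5 -0.3  0.1 -1.  -0.2  0.1 -0.4 -1.1  3.3 -1.  -1.6
 -2.7  1.1]
old [0.5593 0.145  0.1187 0.0096] [-0.5 -0.8 -0.3 -0.4 -0.1 -0.2 -0.8  0.2 -0.5 -0.5 -1.   0.7 -1.9  0.7]
square dx,dy mm [0.4 1. ] z 0.073 [-0.8 -0.6 -1.   0.1]
squat dx,dy mm [-0.7  0.6] z 0.055 [-0.7 -0.5 -1.   0.1]
tall dx,dy mm [1.8 1.3] z 0.085 [-0.9 -0.7 -1.2  0.1]
dropper dx,dy mm [2.3 2.1] z 0.074 [-0.1 -0.1 -0.2  0. ]
```

```bash
python3 -c "
from workcell import r
r.hold(.3); print(r.sign_off())"
```

```text
the job is handed in; nothing more can be done
None
```

The job is handed in: all four bottles stand upright in the grey rack in reverse order, measured within about 3 mm of their pocket centres, and the robot's clock read about 46 s; no verdict came back.

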